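Set the empty dish on the parcel scale and tare it

TASK

Get the desk scale ready for weighing small parts: set the empty yellow dish upright in the middle of the scale's round steel pan, without dropping it, then press the orange tare button fully down and let it go. Leave the other dish, with the batteries and the sharpener in it, where it stands, and do not press the white power button.

Things in the scene. Friction and masses are not known exactly. Their poses are not given: they have to be found in the camera images.
- dish_mid (a point): the EMPTY one of two identical yellow straight-sided round dishes, 62 mm outside diameter, 45 mm high, wall 3.5 mm, inner floor 4 mm above its underside, about 0.12 kg. The point is its centre, on its axis half-way up (22.5 mm above its underside); z points up out of the mouth. It stands on the desk and can be gripped across its outside or by its wall from above
- full_dish_mid (a point): the OTHER yellow dish, same size and shape, holding two AA cells (green/tan and black/tan, standing 50 mm tall) and a small metal sharpener; to be left alone. The point is its centre, 22.5 mm above its underside, z up
- dish: the same empty dish, its origin at the centre of its underside; z points up out of the mouth
- scale_pan (a point): centre of the top face of the scale's round steel pan, 124 mm diameter, fixed, about 32 mm above the desk; z up. The scale is a low grey fixed box, 150 x 230 mm and 24 mm high. In this point's frame x points to the back of the scale (away from the robot when not turned), y to its left; the display and the buttons are to the right (-y) of the pan
- tare_top (a point): centre of the top face of the orange tare button, 26 mm diameter, at x -47 mm, y -115 mm from the pan's centre in the pan's frame; its top is about 45 mm above the desk, in a black round housing 42 mm wide whose top is 9 mm lower; it is pressed straight down. The white power button of the same size lies 57 mm further back (+x)
- tare (a joint): travel of the orange tare button in m: 0 = up, 0.005 = fully down; a spring returns it, about 4 N holds it fully down
- power (a joint): travel of the white power button in m: 0 = up, 0.005 = fully down; same spring; not to be pressed
There are look-alikes about, which are no part of the job. Leave any red look-alike of the dish alone.

How it is judged:
By the outcome, as a careful person would: the job done as asked, in the order asked, and still so for the second after the job is handed in, with the robot touching nothing.
It also fails if it takes over 48 s, if anything falls off the work surface, if the arm or the gripper's body presses on something with over 40 N, if the wrist force passes 120 N, or if a joint passes its speed limit or range.

ROBOT

A 6-joint arm with a two-finger parallel gripper is mounted at the origin on a cart in front of the work surface, level with it; the furniture and walls round the work are solid. World frame = base frame: x ahead of the robot, y to its left, z up, the work surface at z = 0. Lengths are in m, angles in rad, forces in N, time in s.
With the tool pointing down it reaches from about 0.375 to 0.9 m from the base axis. Payload 3.1 kg.
Tool frame: the origin (TCP) lies on the centre line of the jaws, within the pads' length; the fingertips stand robot.nose_length ahead of it and the grasp point (between the pads) lies 6 mm ahead of it (robot.nose_length is the distance from the TCP to the fingertips, in m); z points along the fingers, y is the line along which they close (so a half turn about z gives the same grasp; the last joint's range is limited). The gripper opens to 87 mm and grips with 3 to 60 N. Pads are 19 mm wide; open, the fingers measure 117 mm over their backs; the gripper's body (75 mm by 190 mm) begins 51 mm behind the grasp point.
Start: joints at [-1.31, 0.527, 1.433, -0, 1.181, -0.178], TCP at [0.266, -0.565, 0.248] pointing down, gripper open.
Joint ranges: [-3.08, 3.08], [-0.75, 2.2], [0.22, 2.44], [-1.43, 4.57], [0, 2.65], [-2.85, 2.85]. Speed limits (rad/s): [2.79, 2.79, 3.14, 3.14, 3.14, 3.14].

INTERFACE

Orientations are given as a unit quaternion [x, y, z, w].
In Python, from rig import robot gives the robot as it stands.
- The arm moves only by the shell command python3 -m crank 'ROWS' [FORCE]. ROWS is JSON, one flat list of numbers, 7 for each row, row after row: the shift along the tool's x, y, z in mm, then the turn, a rotation vector about the tool's x, y, z in degrees, then the closure in counts, from 0 (fully open) to 255 (shut). In form: [x, y, z, ax, ay, az, fingers, x, y, z, ax, ay, az, fingers, ...]. A call has exactly 5 rows; each row is the pose to reach, as a shift and turn from the pose commanded when the call began, along the tool's axes at that moment; what a row does not reach only later rows make up. A row lasts 1/12 s, in which the tool goes at most 41.7 mm and 7.16 degrees, less where a joint would pass 70% of its speed; a pose out of reach is approached as far as the arm can. A call with a gripper value outside its range is refused whole. The fingers move at their own pace and stop on an object; FORCE is the grip in N (left out, the last holds). Time passes only in rows, so rows that repeat a pose let the fingers close, or fill a call up. It gives the time, the measured TCP pose, the force, the opening and the grip force at its end, in the units of the state.
- robot.get_obs(): the state, without advancing time (a new reading comes with each control period).
- robot.camera(name): name is "scene" or "side" or "wrist"; returns a dict with "pixels" (400x640x3 uint8, red, green, blue), "intrinsics" (3x3 intrinsics, pixels), "k1" (the pictures are not rectified: a ray, as slopes to the right and down, at radius r is drawn at 1 + k1 r^2 times it, then the intrinsics apply), "extrinsics" (4x4, takes a point from camera to world coordinates); the wrist camera has in their place "mount" (4x4, takes a point from camera to tool coordinates, whose origin is the TCP and whose axes are the flange's). Camera axes: x right, y down, z forward; pixel columns grow to the right and rows downward; lengths in m; the calibration is good to about 2 mm. A picture is of the moment at which its call begins: read the wrist's pose just before it. There is no depth.
- robot.hand_in(): hands the job in; it is judged then, once.
The state is a dict: "time": time; "q": joint angles; "joint_velocities": joint speeds; "joint_torque": joint torques, N m; "position": TCP position; "tool_rot": TCP orientation; "ft_force": force on the tool from outside, world axes, zero at the start; "moment": the same for the moment, N m; "grip_width": finger opening in m; "grip_force": force on a finger pad.
Only numpy, scipy, OpenCV 4.12 (cv2) and the standard library are available. Lean on these libraries where they do the work, as an engineer would, in place of code of your own. Each camera call takes 0.05 s, during which the arm holds its last target. There are 200 camera calls.

## Working session

There is one attempt and no reset: what is moved stays moved. The work goes in short steps, Python scripts to look and compute and a shell command to move; the robot and the scene stay as the last step left them, time stands still between calls to the robot, and variables do not carry over. Pictures are saved under pics/ and viewed, at most 10 in all, crops included, and the job is handed in when it is done.

```bash
mkdir -p pics; ls; python3 - <<'E'
from rig import robot
import cv2,numpy as np
o=robot.get_obs();print({k:np.round(v,3).tolist() for k,v in o.items()},robot.nose_length)
for n in("scene","side"):
    c=robot.camera(n);cv2.imwrite(f"pics/{n}0.png",c["pixels"][:,:,::-1]);print(n,c["intrinsics"],c["k1"],np.round(c["extrinsics"],3).tolist())
a=np.vstack([cv2.imread("pics/scene0.png"),cv2.imread("pics/side0.png")]);cv2.imwrite("pics/both0.png",cv2.resize(a,(480,600),interpolation=cv2.INTER_AREA))
E
```

```text
pics
{'time': 0.0, 'q': [-1.309, 0.528, 1.434, 0.0, 1.181, -0.178], 'joint_velocities': [-0.003, 0.001, -0.0, -0.0, -0.001, -0.001], 'joint_torque': [-0.0, -44.004, -17.659, 0.064, 0.058, -0.0], 'position': [0.266, -0.565, 0.247], 'tool_rot': [0.976, 0.218, -0.0, -0.001], 'ft_force': [0.289, -0.572, 0.469], 'moment': [-0.091, -0.02, 0.041], 'grip_force': 0.0, 'grip_width': 0.087} 0.025
scene [[517.48444534   0.         320.57741686]
 [  0.         517.48444534 193.26441458]
 [  0.           0.           1.        ]] -0.16758930722578633 [[0.684, -0.36, 0.634, -0.355], [-0.729, -0.358, 0.583, -0.712], [0.017, -0.862, -0.507, 0.766], [0.0, 0.0, 0.0, 1.0]]
side [[390.05300886   0.         308.50214422]
 [  0.         390.05300886 201.10276979]
 [  0.           0.           1.        ]] 0.033419416253098265 [[1.0, -0.03, 0.009, 0.497], [-0.031, -0.885, 0.465, -0.325], [-0.005, -0.465, -0.885, 0.857], [0.0, 0.0, 0.0, 1.0]]
```

View pics/scene0.png

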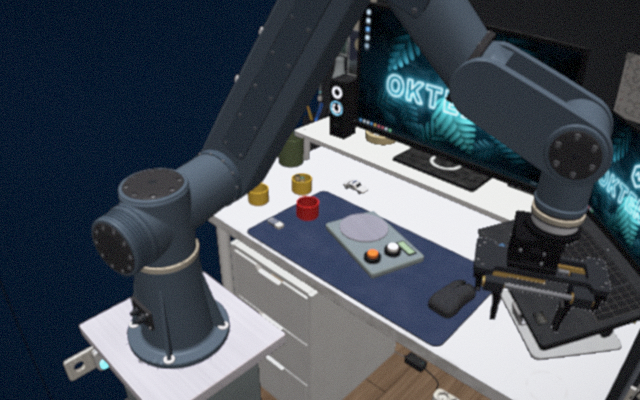

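View pics/side0.png

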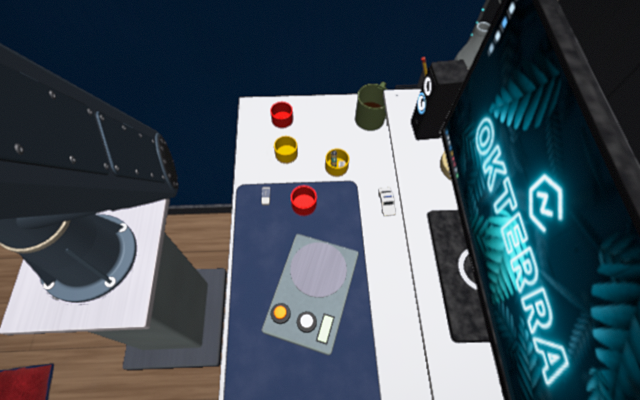

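Candidates for the empty dish in the side view:
- Yellow at (286,149): looks empty.
- Yellow at (337,161): has the cells in it.
- Red at (282,114) and (303,200): look-alikes.

I choose (286,149). The pan is at about (318,270), orange tare at (280,313) and white power at (307,321). Next I'll measure these and check the choice in a close crop.

```bash
cat > h.py <<'E'
from rig import robot
import cv2,numpy as np
from scipy.spatial.transform import Rotation as R
def dist(c): return np.array([c["k1"],0,0,0,0.])
def tool():
    o=robot.get_obs();T=np.eye(4);T[:3,:3]=R.from_quat(o["tool_rot"]).as_matrix();T[:3,3]=o["position"];return T,o
def ray(c,uv,E,z):
    p=cv2.undistortPoints(np.array([[uv]],float),c["intrinsics"],dist(c))[0,0]
    d=E[:3,:3]@[p[0],p[1],1];return E[:3,3]+d*(z-E[2,3])/d[2]
def blobs(img,lo,hi,amin=40):
    m=cv2.inRange(cv2.cvtColor(img,cv2.COLOR_RGB2HSV),np.array(lo),np.array(hi))
    n,l,s,ce=cv2.connectedComponentsWithStats(m);return [(l==i,s[i],ce[i]) for i in range(1,n) if s[i,4]>amin]
def rim(c,mask,E,z):
    """circle fit to mask hull cast on plane z (outer outline)"""
    k=np.vstack(cv2.findContours(mask.astype(np.uint8),cv2.RETR_EXTERNAL,cv2.CHAIN_APPROX_NONE)[0])
    h=cv2.convexHull(k)[:,0]
    P=np.array([ray(c,p,E,z)[:2] for p in h]);return P
E
python3 - <<'E'
from h import *
for n in("side","scene"):
    c=robot.camera(n);im=c["pixels"];E=c["extrinsics"]
    for name,lo,hi,z in(("yel",(20,150,90),(32,255,255),.0225),("orange",(8,180,150),(19,255,255),.045)):
        for m,s,ce in blobs(im,lo,hi): 
            x,y,w,h,a=s;print(n,name,s,ce.round(1),ray(c,(x+w/2-.5,y+h/2-.5),E,z).round(4))
    if n=="side":
        for nm,uv,z in(("pan",(318.5,269.5),.032),("tare",(280,313),.045),("pow",(307,321),.045)):print(nm,ray(c,uv,E,z).round(4))
        a=im[130:185,260:365,::-1];b=im[230:360,255:365,::-1]
        cv2.imwrite("pics/crop1.png",np.hstack([cv2.resize(a,(420,220)),cv2.resize(b,(186,220))]))
E
```

```text
side yel [274 136  23  27 488] [285.5 148.8] [0.4494 0.2687 0.0225]
side yel [326 149  23  27 383] [336.7 162.3] [0.5817 0.2239 0.0225]
side yel [275 307  10  11  86] [279.7 311.7] [ 0.4369 -0.1468  0.0225]
pan [ 0.5223 -0.0606  0.032 ]
tare [ 0.4396 -0.1536  0.045 ]
pow [ 0.4941 -0.1711  0.045 ]
scene yel [293 174  18  20 259] [301.9 184.8] [0.5764 0.2214 0.0225]
scene yel [249 184  19  21 308] [258.6 194.7] [0.4471 0.2658 0.0225]
scene orange [367 251  11   6  48] [372.2 253.5] [ 0.4305 -0.1542  0.045 ]
```

View pics/crop1.png

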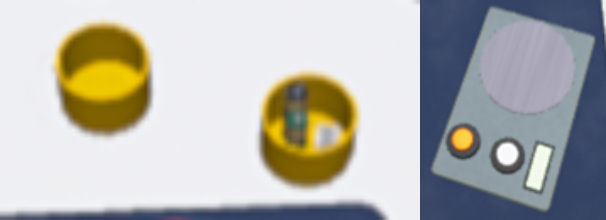

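The crop confirms it: the left yellow dish (286,149) is empty, and the right one (337,161) holds the cells and sharpener. On the scale, orange is left and white is right. Now I'll plan the approach with the finger line roughly along world x, away from the red neighbour.

```bash
cat >> h.py <<'E'
def plan(*W):
    """waypoints (x,y,z,psi deg; psi = heading of tool x, tool down): tool-frame shift mm, az deg, from pose before"""
    T,o=tool();p=T[:3,3];psi=np.degrees(np.arctan2(T[1,0],T[0,0]));print("at",p.round(4),"psi",round(psi,1),"tilt",np.degrees(np.arccos(-T[2,2])).round(2))
    for w in W:
        a=np.radians(psi);d=np.array(w[:3])-p;dp=(w[3]-psi+180)%360-180
        print(np.round([1e3*(np.cos(a)*d[0]+np.sin(a)*d[1]),1e3*(np.sin(a)*d[0]-np.cos(a)*d[1]),-1e3*d[2],-dp],1).tolist())
        p,psi=np.array(w[:3]),w[3]
E
python3 -c "
from h import *
plan((.36,-.4,.25,45),(.44,-.22,.25,65),(.47,-.03,.25,85),(.46,.14,.23,100),(.44,.25,.2,100))"
```

```text
at [ 0.266  -0.5651  0.2469] psi 25.2 tilt 0.08
[155.4, -109.4, -3.1, -19.8]
[183.8, -70.7, -0.0, -20.0]
[184.9, -53.1, -0.0, -20.0]
[168.5, -24.8, 20.0, -15.0]
[111.8, -0.6, 30.0, 0.0]
```

```bash
python3 -m crank '[31,-22,0,0,0,-4,0, 62,-44,0,0,0,-8,0, 93,-66,0,0,0,-12,0, 124,-88,0,0,0,-16,0, 155,-109,0,0,0,-20,0]' 20
python3 -m crank '[37,-14,0,0,0,-4,0, 74,-28,0,0,0,-8,0, 111,-42,0,0,0,-12,0, 147,-57,0,0,0,-16,0, 184,-71,0,0,0,-20,0]'
python3 -m crank '[37,-11,0,0,0,-4,0, 74,-21,0,0,0,-8,0, 111,-32,0,0,0,-12,0, 148,-42,0,0,0,-16,0, 185,-53,0,0,0,-20,0]'
python3 -m crank '[34,-5,4,0,0,-3,0, 68,-10,8,0,0,-6,0, 102,-15,12,0,0,-9,0, 136,-20,16,0,0,-12,0, 168,-25,20,0,0,-15,0]'
python3 -m crank '[30,0,8,0,0,0,0, 60,0,16,0,0,0,0, 90,0,24,0,0,0,0, 112,0,30,0,0,0,0, 112,0,30,0,0,0,0]'
cat >> h.py <<'E'
def wrist(name=None):
    T,o=tool();c=robot.camera("wrist");E=T@c["mount"]
    if name: cv2.imwrite(name,c["pixels"][:,:,::-1])
    return c,E
E
python3 - <<'E'
from h import *
c,E=wrist("pics/w1.png");plan()
for m,s,ce in blobs(c["pixels"],(20,150,60),(32,255,255),150):
    P=rim(c,m,E,.045).astype(np.float32);print(s,ce.round(1),cv2.minEnclosingCircle(P), ray(c,ce,E,.03).round(4))
E
```

```text
time: 0.62
position: [0.3603, -0.3991, 0.2474]
tool_rot: [0.923, 0.386, 0.0, -0.0]
ft_force: [0.9, -0.5, 0.0]
grip_width: 0.0871
grip_force: 0.0
time: 1.03
position: [0.4394, -0.2184, 0.2476]
tool_rot: [0.842, 0.54, -0.0, -0.0]
ft_force: [1.7, 0.1, -0.6]
grip_width: 0.0871
grip_force: 0.0
time: 1.45
position: [0.4688, -0.0283, 0.2476]
tool_rot: [0.735, 0.678, 0.0, 0.0]
ft_force: [1.4, -0.9, 0.1]
grip_width: 0.0867
grip_force: 0.0
time: 1.87
position: [0.4574, 0.1413, 0.2274]
tool_rot: [0.64, 0.768, 0.0, 0.0]
ft_force: [0.6, -0.5, -0.6]
grip_width: 0.0871
grip_force: 0.0
time: 2.28
position: [0.4364, 0.2527, 0.1964]
tool_rot: [0.64, 0.768, -0.0, -0.001]
ft_force: [-0.9, 0.0, -0.9]
grip_width: 0.0871
grip_force: 0.0
at [0.437  0.2511 0.1969] psi 100.4 tilt 0.09
[ 315  145   61   62 2407] [343.7 172.2] ((0.45013582706451416, 0.2722964286804199), 0.030111772939562798) [0.4491 0.2736 0.03  ]
[ 424  205   62   39 1240] [454.6 222.1] ((0.567105233669281, 0.23800334334373474), 0.03258111700415611) [0.5733 0.2433 0.03  ]
```

View pics/w1.png

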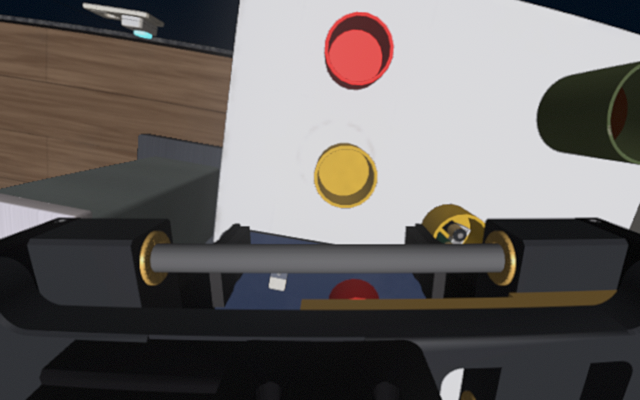

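The wrist view shows the empty dish at (345,175), with a red one at (358,50), the full one at (455,230) and a mug at (605,115). The line along the tool's y is clear. I'll descend onto (0.450, 0.271).

```bash
python3 -c "
from h import *
plan((.450,.271,.1,100.4),(.450,.271,.034,100.4))"
```

```text
at [0.437  0.2511 0.1969] psi 100.4 tilt 0.09
[17.2, 16.4, 96.9, 0.0]
[0.0, 0.0, 66.0, -0.0]
```

```bash
python3 -m crank '[8,8,25,0,0,0,0, 17,16,55,0,0,0,0, 17,16,80,0,0,0,0, 17,16,97,0,0,0,0, 17,16,97,0,0,0,0]'
python3 - <<'E'
from h import *
c,E=wrist("pics/w2.png");plan((.450,.271,.034,100.4))
for m,s,ce in blobs(c["pixels"],(20,150,60),(32,255,255),150):
    P=rim(c,m,E,.045).astype(np.float32);print(s,ce.round(1),cv2.minEnclosingCircle(P))
E
```

```text
time: 2.75
position: [0.4492, 0.2674, 0.0977]
tool_rot: [0.642, 0.767, -0.003, -0.002]
ft_force: [-0.5, 0.1, 0.6]
grip_width: 0.0873
grip_force: 0.0
at [0.4501 0.2679 0.0993] psi 100.1 tilt 0.23
[3.1, 0.4, 65.3, -0.3]
[ 286  175   90   69 4813] [330.7 211.3] ((0.44998082518577576, 0.2733210325241089), 0.030123785138130188)
```

View pics/w2.png

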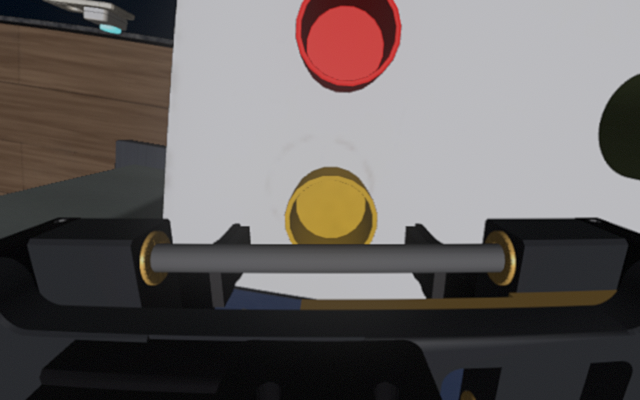

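The dish is at (331,212), centred between the fingers. Descending and closing gently.

```bash
python3 -m crank '[1,0,20,0,0,0,0, 3,0,40,0,0,0,0, 3,0,55,0,0,0,0, 3,0,65,0,0,0,0, 3,0,65,0,0,0,0]' 15
python3 -m crank '[0,0,0,0,0,0,30, 0,0,0,0,0,0,50, 0,0,0,0,0,0,70, 0,0,0,0,0,0,90, 0,0,0,0,0,0,110]' 15
python3 -m crank '[0,0,0,0,0,0,120, 0,0,0,0,0,0,120, 0,0,0,0,0,0,120, 0,0,0,0,0,0,120, 0,0,0,0,0,0,120]' 15
```

```text
time: 3.22
position: [0.4504, 0.2715, 0.0352]
tool_rot: [0.642, 0.767, -0.0, -0.0]
ft_force: [0.7, 1.5, 0.5]
grip_width: 0.0867
grip_force: 0.0
time: 3.63
position: [0.4506, 0.2723, 0.0363]
tool_rot: [0.641, 0.767, 0.0, 0.0]
ft_force: [0.5, 0.2, 4.9]
grip_width: 0.0614
grip_force: 15.2
time: 4.05
position: [0.4506, 0.2723, 0.0363]
tool_rot: [0.641, 0.767, 0.0, 0.0]
ft_force: [-1.2, -1.1, 5.3]
grip_width: 0.0616
grip_force: 15.0
```

Gripped at 61.5 mm. Lift, then measure the pan with both fixed cameras now that the arm is clear of it.

```bash
python3 -m crank '[0,0,-10,0,0,0,120, 0,0,-30,0,0,0,120, 0,0,-60,0,0,0,120, 0,0,-90,0,0,0,120, 0,0,-110,0,0,0,120]'
python3 - <<'E'
from h import *
for n,seed,po,pw in(("side",(318,268),(280,313),(307,321)),("scene",(362,227),(373,256),(393,248))):
    c=robot.camera(n);im=c["pixels"].copy();E=c["extrinsics"]
    g=cv2.GaussianBlur(im,(3,3),0);m=np.zeros((402,642),np.uint8)
    cv2.floodFill(g,m,seed,0,(14,)*3,(14,)*3,cv2.FLOODFILL_FIXED_RANGE|cv2.FLOODFILL_MASK_ONLY|4|(255<<8))
    P=rim(c,m[1:-1,1:-1],E,.032).astype(np.float32)
    print(n,"pan",cv2.minEnclosingCircle(P),cv2.fitEllipse(P))
    hsv=cv2.cvtColor(im,cv2.COLOR_RGB2HSV)
    for nm,uv,k in(("tare",po,(hsv[...,1]>170)&(hsv[...,0]<28)&(hsv[...,2]>140)),("pow",pw,(hsv[...,1]<50)&(hsv[...,2]>190))):
        q,l=cv2.connectedComponents(k.astype(np.uint8));i=l[uv[1],uv[0]]
        P=rim(c,l==i,E,.045).astype(np.float32);print(nm,i,cv2.minEnclosingCircle(P))
plan()
E
```

```text
time: 4.47
position: [0.4506, 0.2724, 0.148]
tool_rot: [0.641, 0.767, 0.001, 0.001]
ft_force: [-0.5, 0.4, -1.1]
grip_width: 0.0615
grip_force: 15.0
side pan ((0.5217493772506714, -0.05779679864645004), 0.06193942204117775) ((0.5215222239494324, -0.05731339007616043), (0.1212858185172081, 0.12289595603942871), 65.28748321533203)
tare 11 ((0.43895819783210754, -0.1516294777393341), 0.01294945552945137)
pow 97 ((0.4925757944583893, -0.16966088116168976), 0.012561320327222347)
scene pan ((0.5242332816123962, -0.053816504776477814), 0.0638585239648819) ((0.5221286416053772, -0.05774480849504471), (0.1144755557179451, 0.12674616277217865), 68.60905456542969)
tare 10 ((0.4305392801761627, -0.15545642375946045), 0.012719445861876011)
pow 81 ((0.4892008304595947, -0.16975301504135132), 0.015101021155714989)
at [0.4523 0.273  0.1492] psi 100.2 tilt 0.45
```

```bash
python3 -c "
from h import *
plan((.49,.11,.15,90),(.5215,-.0575,.14,80),(.5215,-.0575,.080,80))"
```

```text
at [0.4523 0.273  0.1492] psi 100.2 tilt 0.45
[-167.1, 8.2, -0.8, 10.2]
[-167.5, 31.5, 10.0, 10.0]
[0.0, 0.0, 60.0, 0.0]
```

```bash
python3 -m crank '[-20,1,0,0,0,1,120, -55,3,0,0,0,3,120, -93,5,0,0,0,6,120, -130,7,0,0,0,8,120, -167,8,0,0,0,10,120]'
python3 -m crank '[-37,7,0,0,0,2,120, -74,14,0,0,0,4,120, -111,21,4,0,0,7,120, -145,28,8,0,0,9,120, -167,31,10,0,0,10,120]'
python3 -m crank '[0,0,8,0,0,0,120, 0,0,20,0,0,0,120, 0,0,32,0,0,0,120, 0,0,40,0,0,0,120, 0,0,40,0,0,0,120]'
python3 - <<'E'
from h import *
plan((.5215,-.0575,.080,80));plan((.5215,-.0575,.070,80))
c=robot.camera("side");cv2.imwrite("pics/s3.png",cv2.resize(c["pixels"][170:370,220:420,::-1],(500,500)))
E
```

```text
time: 4.98
position: [0.4871, 0.1078, 0.1447]
tool_rot: [0.706, 0.708, -0.001, -0.001]
ft_force: [0.6, 0.1, -1.1]
grip_width: 0.0617
grip_force: 15.0
time: 5.4
position: [0.5197, -0.061, 0.1344]
tool_rot: [0.766, 0.643, -0.0, 0.0]
ft_force: [1.1, -0.3, -1.7]
grip_width: 0.0619
grip_force: 15.0
time: 5.82
position: [0.5172, -0.0566, 0.0933]
tool_rot: [0.765, 0.644, -0.001, -0.002]
ft_force: [-0.0, 0.4, -1.9]
grip_width: 0.0615
grip_force: 15.0
at [ 0.5172 -0.0566  0.0933] psi 80.2 tilt 0.33
[-0.2, 4.4, 13.3, 0.2]
at [ 0.5172 -0.0566  0.0933] psi 80.2 tilt 0.33
[-0.2, 4.4, 23.3, 0.2]
```

View pics/s3.png

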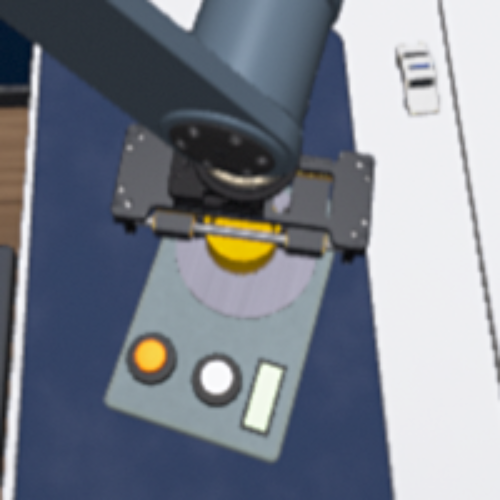

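The side view shows the dish held upright over the pan, with the buttons clear (orange at (152,355), white at (217,380)). I'll shift 4 mm and lower slowly, watching the force.

```bash
python3 -m crank '[0,2,5,0,0,0,120, 0,4,10,0,0,0,120, 0,4,15,0,0,0,120, 0,4,18,0,0,0,120, 0,4,19,0,0,0,120]'
python3 -m crank '[0,0,1,0,0,0,120, 0,0,1,0,0,0,120, 0,0,2,0,0,0,120, 0,0,2,0,0,0,120, 0,0,2,0,0,0,120]'
python3 -m crank '[0,0,1,0,0,0,120, 0,0,1,0,0,0,120, 0,0,1,0,0,0,120, 0,0,1,0,0,0,120, 0,0,1,0,0,0,120]'
```

```text
time: 6.28
position: [0.523, -0.0582, 0.076]
tool_rot: [0.765, 0.644, -0.0, -0.0]
ft_force: [-0.3, -0.1, -1.6]
grip_width: 0.0617
grip_force: 15.0
time: 6.7
position: [0.5233, -0.0584, 0.0747]
tool_rot: [0.765, 0.644, 0.0, 0.0]
ft_force: [0.2, 0.3, -1.8]
grip_width: 0.062
grip_force: 15.0
time: 7.12
position: [0.5232, -0.0584, 0.0736]
tool_rot: [0.765, 0.644, 0.0, 0.0]
ft_force: [1.3, 0.8, -1.5]
grip_width: 0.062
grip_force: 15.0
```

```bash
python3 -m crank '[0,-1,1,0,0,0,120, 0,-1,1,0,0,0,120, 0,-1,2,0,0,0,120, 0,-1,2,0,0,0,120, 0,-1,2,0,0,0,120]' | grep -E 'pos|ft'
python3 -m crank '[0,0,1,0,0,0,120, 0,0,1,0,0,0,120, 0,0,1,0,0,0,120, 0,0,1,0,0,0,120, 0,0,1,0,0,0,120]'| grep -E 'pos|ft'
python3 -m crank '[0,0,1,0,0,0,120, 0,0,1,0,0,0,120, 0,0,1,0,0,0,120, 0,0,1,0,0,0,120, 0,0,1,0,0,0,120]'| grep -E 'pos|ft'
```

```text
position: [0.5222, -0.0582, 0.0715]
ft_force: [-0.5, -0.7, -1.1]
position: [0.5223, -0.0582, 0.0713]
ft_force: [-1.3, 0.5, 5.7]
position: [0.5223, -0.0582, 0.0712]
ft_force: [-2.9, 0.1, 12.1]
```

Contact. I'll relieve the press by about 1.5 mm, then open gradually.

```bash
python3 -m crank '[0,0,-1,0,0,0,120, 0,0,-1.5,0,0,0,120, 0,0,-1.5,0,0,0,120, 0,0,-1.5,0,0,0,120, 0,0,-1.5,0,0,0,120]' 5| grep -E 'pos|ft'
python3 -m crank '[0,0,0,0,0,0,60, 0,0,0,0,0,0,40, 0,0,0,0,0,0,20, 0,0,0,0,0,0,0, 0,0,0,0,0,0,0]'
python3 -m crank '[0,0,0,0,0,0,0, 0,0,-10,0,0,0,0, 0,0,-30,0,0,0,0, 0,0,-65,0,0,0,0, 0,0,-100,0,0,0,0]'
python3 - <<'E'
from h import *
plan((.44,-.0,.2,60))
E
```

```text
position: [0.5224, -0.0583, 0.0712]
ft_force: [0.7, 1.0, 4.5]
time: 9.2
position: [0.5222, -0.0582, 0.0708]
tool_rot: [0.765, 0.644, -0.0, -0.0]
ft_force: [-0.4, 0.2, 0.1]
grip_width: 0.0831
grip_force: 0.0
time: 9.62
position: [0.5213, -0.0579, 0.1718]
tool_rot: [0.765, 0.644, -0.001, -0.001]
ft_force: [1.0, -0.3, -0.2]
grip_width: 0.0872
grip_force: 0.0
at [ 0.5213 -0.0579  0.1718] psi 80.2 tilt 0.17
[43.3, -89.9, -28.2, 20.2]
```

```bash
python3 -c "
from h import *
plan((.439,-.1515,.13,60))"
```

```text
at [ 0.5213 -0.0579  0.1718] psi 80.2 tilt 0.17
[-106.2, -65.1, 41.8, 20.2]
```

```bash
python3 -m crank '[-20,-13,0,0,0,4,60, -45,-28,0,0,0,8,120, -70,-43,10,0,0,12,200, -90,-55,20,0,0,16,255, -106,-65,30,0,0,20,255]' 20
python3 -m crank '[0,0,10,0,0,0,255, 0,0,12,0,0,0,255, 0,0,12,0,0,0,255, 0,0,12,0,0,0,255, 0,0,12,0,0,0,255]' 
python3 - <<'E'
from h import *
plan((.439,-.1515,.075,60))
a=robot.camera("side")["pixels"][170:370,220:420,::-1];b=robot.camera("scene")["pixels"][170:300,300:450,::-1]
cv2.imwrite("pics/s4.png",np.hstack([cv2.resize(a,(400,400)),cv2.resize(b,(400,400))]))
E
```

```text
time: 10.03
position: [0.4393, -0.1527, 0.1419]
tool_rot: [0.866, 0.5, 0.0, 0.001]
ft_force: [-0.0, -0.3, 0.1]
grip_width: 0.0616
grip_force: 0.0
time: 10.45
position: [0.4409, -0.1514, 0.1297]
tool_rot: [0.865, 0.502, 0.0, 0.001]
ft_force: [-0.1, -0.2, 0.6]
grip_width: 0.0285
grip_force: 0.0
at [ 0.4409 -0.1514  0.1297] psi 60.3 tilt 0.09
[-1.0, -1.6, 54.7, 0.3]
```

View pics/s4.png

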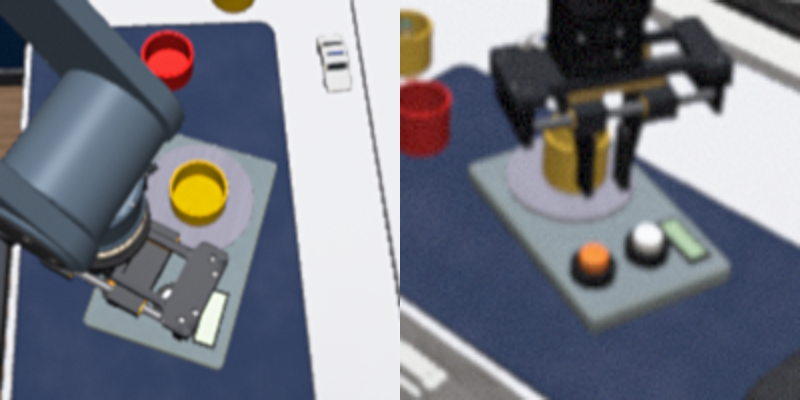

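The dish stands upright in the middle of the pan (side crop (199,190)), and both buttons are clear. I'll finish closing and descend over the tare button.

```bash
python3 -m crank '[-1,-1,0,0,0,0,255, -1,-1,0,0,0,0,255, -1,-1,10,0,0,0,255, -1,-1,20,0,0,0,255, -1,-1,25,0,0,0,255]'
python3 -m crank '[0,0,5,0,0,0,255, 0,0,12,0,0,0,255, 0,0,19,0,0,0,255, 0,0,24,0,0,0,255, 0,0,24,0,0,0,255]'
python3 - <<'E'
from h import *
plan((.439,-.1515,.075,60))
c=robot.camera("side");a=c["pixels"][170:370,220:420,::-1];b=robot.camera("scene")["pixels"][170:300,300:450,::-1]
cv2.imwrite("pics/s5.png",np.hstack([cv2.resize(a,(400,400)),cv2.resize(b,(400,400))]))
for m,s,ce in blobs(c["pixels"],(20,150,60),(32,255,255),150):
    x,y,w,h,_=s;print(s,ray(c,(x+w/2-.5,y+h/2-.5),c["extrinsics"],.0545).round(4))
E
```

```text
time: 10.97
position: [0.4386, -0.1517, 0.1035]
tool_rot: [0.865, 0.502, -0.0, -0.0]
ft_force: [0.0, 0.3, -0.6]
grip_width: 0.0012
grip_force: 0.0
time: 11.38
position: [0.4383, -0.1517, 0.0791]
tool_rot: [0.865, 0.502, -0.0, -0.001]
ft_force: [0.4, -0.1, -0.3]
grip_width: 0.0001
grip_force: 0.0
at [ 0.4383 -0.1517  0.0791] psi 60.2 tilt 0.11
[0.5, 0.5, 4.1, 0.2]
[326 149  23  27 385] [0.5785 0.2029 0.0545]
[305 250  29  33 743] [ 0.523  -0.0601  0.0545]
```

View pics/s5.png

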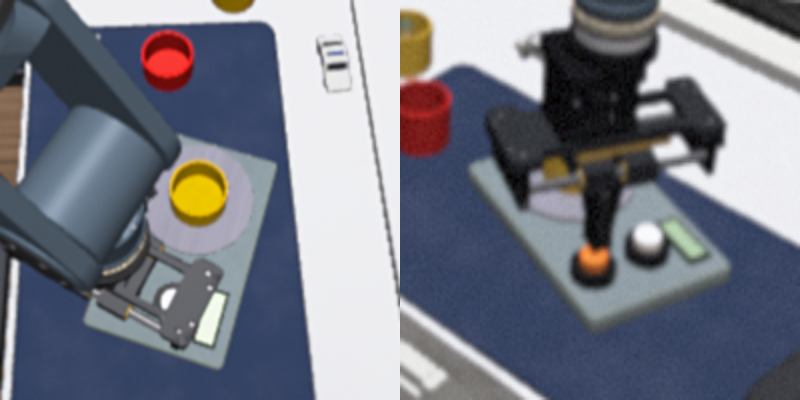

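The closed fingers are right above the orange button (right half (597,250)), and the white one is clear. Pressing step by step.

```bash
python3 -m crank '[0,0,2,0,0,0,255, 0,0,4,0,0,0,255, 0,0,6,0,0,0,255, 0,0,8,0,0,0,255, 0,0,8,0,0,0,255]'|grep -E 'pos|ft'
python3 -m crank '[0,0,1,0,0,0,255, 0,0,2,0,0,0,255, 0,0,3,0,0,0,255, 0,0,3,0,0,0,255, 0,0,3,0,0,0,255]'|grep -E 'pos|ft'
python3 -m crank '[0,0,1,0,0,0,255, 0,0,2,0,0,0,255, 0,0,2,0,0,0,255, 0,0,2,0,0,0,255, 0,0,2,0,0,0,255]'|grep -E 'pos|ft'
```

```text
position: [0.4386, -0.1519, 0.0718]
ft_force: [1.1, -1.2, 0.3]
position: [0.4388, -0.152, 0.0691]
ft_force: [0.3, -0.6, 1.7]
position: [0.4388, -0.152, 0.0671]
ft_force: [0.9, -0.1, 2.9]
```

```bash
python3 -m crank '[0,0,1,0,0,0,255, 0,0,2,0,0,0,255, 0,0,2,0,0,0,255, 0,0,2,0,0,0,255, 0,0,2,0,0,0,255]'|grep -E 'pos|ft'
python3 -m crank '[0,0,1,0,0,0,255, 0,0,2,0,0,0,255, 0,0,2,0,0,0,255, 0,0,2,0,0,0,255, 0,0,2,0,0,0,255]'|grep -E 'pos|ft'
```

```text
position: [0.4388, -0.152, 0.0654]
ft_force: [-1.2, 1.0, 5.7]
position: [0.4388, -0.152, 0.065]
ft_force: [-3.1, 1.6, 22.6]
```

The button hit its stop (z stalls, 22 N). Release straight up and retreat.

```bash
python3 -m crank '[0,0,-2,0,0,0,255, 0,0,-6,0,0,0,255, 0,0,-20,0,0,0,255, 0,0,-50,0,0,0,255, 0,0,-80,0,0,0,255]'|grep -E 'pos|ft'
python3 -m crank '[0,20,-20,0,0,0,255, 0,50,-40,0,0,0,255, 0,85,-60,0,0,0,255, -20,120,-60,0,0,0,255, -40,150,-60,0,0,0,255]'|grep -E 'pos|ft'
python3 -m crank '[-35,0,0,0,0,0,255, -70,0,0,0,0,0,255, -105,0,0,0,0,0,255, -140,0,0,0,0,0,255, -140,0,0,0,0,0,255]'
python3 - <<'E'
from h import *
plan()
c=robot.camera("side");a=c["pixels"][100:370,200:420,::-1];b=robot.camera("scene")["pixels"][160:300,230:450,::-1]
cv2.imwrite("pics/s6.png",np.hstack([cv2.resize(a,(330,400)),cv2.resize(b,(450,400))]))
for m,s,ce in blobs(c["pixels"],(20,150,60),(32,255,255),60):
    x,y,w,h,_=s;print(s,ray(c,(x+w/2-.5,y+h/2-.5),c["extrinsics"],.0545).round(4))
E
```

```text
position: [0.4377, -0.1514, 0.1427]
ft_force: [1.0, -0.3, 0.6]
position: [0.5517, -0.2624, 0.2048]
ft_force: [0.1, 0.5, -0.1]
time: 14.82
position: [0.4766, -0.3887, 0.2024]
tool_rot: [0.867, 0.499, -0.001, 0.001]
ft_force: [0.7, 0.3, -0.3]
grip_width: 0.0002
grip_force: 0.0
at [ 0.4766 -0.3887  0.2024] psi 59.9 tilt 0.2
[326 149  23  27 386] [0.5785 0.2029 0.0545]
[305 250  29  33 743] [ 0.523  -0.0601  0.0545]
[275 307  10  11  86] [ 0.4392 -0.1536  0.0545]
```

View pics/s6.png

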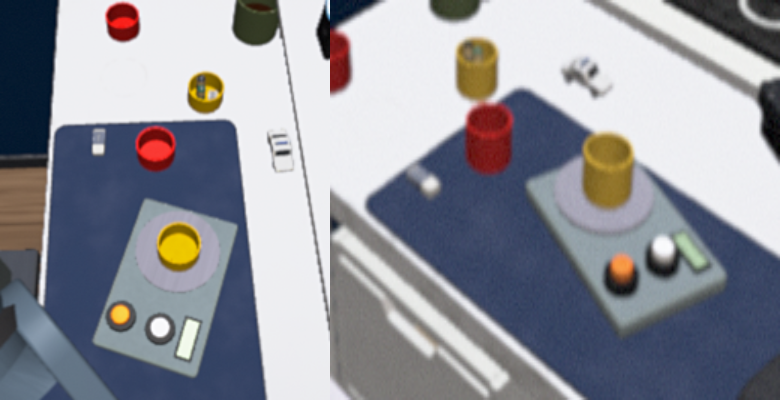

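The dish is upright and centred on the pan, at (178,245) on the left and (607,170) on the right. The tare button is back up, the full dish hasn't moved and the robot is clear.

```bash
python3 -c "
from rig import robot
print(robot.hand_in())"
```

```text
the job is handed in; nothing more can be done
None
```

I set the empty yellow dish upright on the scale pan, about 3 mm off centre by camera. I then pressed the orange tare button to its stop and let it go. The full dish and the white power button were left alone, and I handed the job in at about 15 s on the robot's clock; no verdict came back.

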